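Take one clean tray from under the dust hood

ROBOT

A 6-joint arm with a two-finger parallel gripper is mounted at the origin on the work surface. World frame = base frame: x ahead of the robot, y to its left, z up, the work surface at z = 0. Lengths are in m, angles in rad, forces in N, time in s.
With the tool pointing down it reaches from about 0.275 to 0.725 m from the base axis. Payload 5.6 kg.
Tool frame: the origin (TCP) lies midway between the tips of the shut fingers; the grasp point (between the pads) lies 19 mm behind it; z points along the fingers, y is the line along which they close (so a half turn about z gives the same grasp; the last joint's range is limited). The gripper opens to 85 mm and grips with 20 to 120 N. Pads are 22 mm wide; open, the fingers measure 114 mm over their backs; the gripper's body (76 mm by 85 mm) begins 54 mm behind the grasp point. The pads swing forward as they close: fully open they stand 13 mm farther back than shut.
Start: joints at [-0.828, 0.255, 0.108, 0, -1.424, -0.285], TCP at [0.243, -0.493, 0.231] pointing down, gripper open.
Joint ranges: [-2.95, 2.95], [-1.21, 1.97], [-1.09, 1.5], [-2.87, 1.71], [-2.94, -0.07], [-3.05, 3.05]. Speed limits (rad/s): [2.57, 2.57, 3.14, 3.14, 3.14, 3.14].

INTERFACE

Orientations are given as [roll, pitch, yaw] about the fixed x, y, z axes, in that order (R = Rz(yaw) Ry(pitch) Rx(roll)).
In Python, from station import bot gives the robot as it stands.
- The arm moves only by the tool move_arm, never from a script. Its argument "increments" is text: rows parted by semicolons, each of 4 numbers parted by spaces: the shift along the world's x, y, z in m, then the turn about the world's z in degrees. A call has 1 to 8 rows; each row is the pose to reach, as a shift and turn from the pose commanded when the call began; what a row does not reach only later rows make up. A row lasts 1/12 s, in which the tool goes at most 41.7 mm and 7.16 degrees, less where a joint would pass 70% of its speed; a pose out of reach is approached as far as the arm can. A call with a gripper value outside its range is refused whole. "gripper" is the finger opening in m, from 0 to 0.0854, set as the call begins (left out, the last holds). The fingers move at their own pace and stop on an object; "grip_force" is the grip in N (left out, the last holds). Time passes only in rows, so rows that repeat a pose let the fingers close. It gives the time, the measured TCP pose, the force, the opening and the grip force at its end, in the units of the state.
- bot.read_state(): the state, without advancing time (a new reading comes with each control period).
- bot.grab_frame(name): name is "scene" or "top" or "wrist"; returns a dict with "frame" (384x512x3 uint8, red, green, blue), "K" (3x3 intrinsics, pixels), "D" ([k1, k2, p1, p2, k3] as OpenCV has them; the pictures are not rectified), "R" (3x3) and "t" (3): a world point X has camera coordinates R X + t. Camera axes: x right, y down, z forward; pixel columns grow to the right and rows downward; lengths in m; the calibration is good to about 2 mm. A picture is of the moment at which its call begins. There is no depth.
- bot.hand_in(): hands the job in; it is judged then, once.
The state is a dict: "time": time; "joint_positions": joint angles; "joint_velocities": joint speeds; "joint_efforts": joint torques, N m; "eef_pos": TCP position; "tcp_rot": TCP orientation; "ft_force": force on the tool from outside, world axes, zero at the start; "moment": the same for the moment, N m; "grip_width": finger opening in m; "gripper_force": force on a finger pad.
Only numpy, scipy, OpenCV 4.12 (cv2) and the standard library are available. Lean on these libraries where they do the work, as an engineer would, in place of code of your own. Each camera call takes 0.05 s, during which the arm holds its last target. There are 200 camera calls.

TASK

Open the clear dust hood of the tray station, bringing it gently all the way back onto its stop, then take just the top tray: the trays cling, so peel it, raising one corner first while the corner diagonally opposite still sits on the tray below and without pulling the next tray up, and then lift it clear. Carry it over to the bench mat and finish still holding it there in the gripper, level, over the middle of the mat and about 15 cm above it, touching nothing else; leave the hood open and the other things on the bench alone.

Things in the scene. Friction and masses are not known exactly. Their poses are not given: they have to be found in the camera images.
- station: tray station, fixed: grey base 204 x 232 x 30 mm (x, y, z) under a clear dust hood, a nested stack of three white trays standing in its middle. Origin: centre of its underside on the bench; z up, -x its front (the pull tab's side), +x the hinge side. Turned by up to 0.35 rad from facing along the robot's x
- hood (a joint): angle of the clear dust hood, rad: 0 shut, 1.42 open on its stop; starts shut or a little ajar. The hood is a box open below, 184 mm from hinge to front, 200 mm wide, 104 mm high, walls 4 mm; open, it stands nearly upright close behind the stack, its edge 216 mm above the bench. Stiff hinge: it stays at any angle; 4 to 5 N up at the tab opens it
- hood_hinge (a point): middle of the hinge line, 94 mm behind the station's centre and 34 mm above the bench; the hinge axis is the station's y axis. This point's axes turn with the hood and match the station's when it is shut
- hood_pull (a point): where to take the pull tab, a block on the hood's front wall: 38 mm wide along the hinge axis, 12 mm thick, standing 36 mm out from the wall. This point is 25 mm out from the wall, mid-width, mid-thickness; with the hood shut it lies 209 mm forward of the hinge line and 60 mm above it. Its axes turn with the hood: -x out of the front wall, y along the hinge, z to the hood's top
- tray_top: top tray of the stack: white, 115 x 150 x 46 mm (x, y, z), about 70 g; upright rim all round, 10 mm wide, 18 mm high (pinch it from above, one finger inside, one outside; below it the walls step in 3 mm). Origin: centre of its underside, z up; rim's top 46 mm above. Starts 74 mm above the bench, axes as the station's. Each corner clings to the tray below with about 2 N until parted by some 8 mm
- corner_fl (a point): front left (-x, +y) corner of the top tray: centre of the 10 mm square lug under the rim's corner, 22 mm below the rim's top, at x -52.5 mm, y 70 mm in the tray's frame; on it the tray rests on the rim of the next tray
- corner_fr (a point): front right (-x, -y) corner of the top tray: centre of the 10 mm square lug under the rim's corner, 22 mm below the rim's top, at x -52.5 mm, y -70 mm in the tray's frame; on it the tray rests on the rim of the next tray
- corner_bl (a point): back left (+x, +y) corner of the top tray: centre of the 10 mm square lug under the rim's corner, 22 mm below the rim's top, at x 52.5 mm, y 70 mm in the tray's frame; on it the tray rests on the rim of the next tray
- corner_br (a point): back right (+x, -y) corner of the top tray: centre of the 10 mm square lug under the rim's corner, 22 mm below the rim's top, at x 52.5 mm, y -70 mm in the tray's frame; on it the tray rests on the rim of the next tray
- tray_next: the second tray, the same as the top one and nested 22 mm below it (4 mm of gap between the rims); clings to the tray below more firmly than the top tray clings to it. It and the bottom tray stay in the station. Origin: centre of its underside
- mat: grey bench mat lying on the bench, does not move, 200 x 240 x 3 mm; origin: centre of its underside
- bottle: small glass reagent bottle with a screw cap, 48 mm across, 98 mm tall; loose bystander, to be left alone. Origin: centre of its underside
- timer: flat bench timer, 45 x 58 x 16 mm; loose bystander, to be left alone. Origin: centre of its underside
- tube_rack: low rack 110 x 62 x 51 mm with small tubes; loose bystander, to be left alone. Origin: centre of its underside
- tip_box: closed pipette tip box 88 x 124 x 78 mm; loose bystander, to be left alone. Origin: centre of its underside
- beaker: glass beaker 72 mm across, 85 mm tall; loose bystander, to be left alone. Origin: centre of its underside
- jar: squat jar with a screw lid, 72 mm across, 100 mm tall; loose bystander, to be left alone. Origin: centre of its underside
- marker: marker pen, 136 mm long, 17 mm thick, lying; loose bystander, to be left alone. Origin: centre of its underside
- pipette: hand pipette, 260 mm long, lying; loose bystander, to be left alone. Origin: centre of its underside

How it is judged:
On the way, in this order (a step that is already met when the one before it is completed fails the run):
1. the hood is open on its stop, the stack undisturbed (value of joint hood above 1.36 rad and velocity of joint hood below 0.05 rad/s and distance of tray_top from where it was at the start of the episode below 0.008 m), for 0.2 s.
2. one corner of the top tray is raised at least 14 mm off the next tray while the opposite corner still sits (less than 7 mm) and the other two are raised less than 12 mm (((z of corner_fl in the frame of tray_next above 0.06 m and z of corner_br in the frame of tray_next below 0.053 m and z of each of corner_fr, corner_bl in the frame of tray_next below 0.058 m) or (z of corner_fr in the frame of tray_next above 0.06 m and z of corner_bl in the frame of tray_next below 0.053 m and z of each of corner_fl, corner_br in the frame of tray_next below 0.058 m) or (z of corner_bl in the frame of tray_next above 0.06 m and z of corner_fr in the frame of tray_next below 0.053 m and z of each of corner_fl, corner_br in the frame of tray_next below 0.058 m) or (z of corner_br in the frame of tray_next above 0.06 m and z of corner_fl in the frame of tray_next below 0.053 m and z of each of corner_fr, corner_bl in the frame of tray_next below 0.058 m))), for 0.05 s.
3. the top tray is clear of the stack, the next tray still seated (z of tray_top in the frame of tray_next above 0.05 m and distance of tray_next from where it was at the start of the episode below 0.008 m and angle between tray_next's own z axis and vertical below 0.05 rad), for 0.1 s.
At the end, for the whole second after the job is handed in: the top tray is held in the gripper and still, its underside 0.10 to 0.22 m above the bench, level within 0.17 rad, its centre within 60 mm of the mat's centre, touching neither the station nor the next tray; the hood is open beyond 1.36 rad; the next tray is within 8 mm and 0.05 rad of where it was (contact force between the fingers and tray_top above 0.5 N and horizontal distance between tray_top and mat below 0.06 m and height (world z) of tray_top between 0.1 and 0.22 m and angle between tray_top's own z axis and vertical below 0.17 rad and linear speed of tray_top below 0.03 m/s and contact force between tray_top and station below 0.1 N and contact force between tray_top and tray_next below 0.1 N and value of joint hood above 1.36 rad and distance of tray_next from where it was at the start of the episode below 0.008 m and angle between tray_next's own z axis and vertical below 0.05 rad); the arm keeps its last pose, push and grip.
It fails at once if the hood is thrown against its stop or let fall (faster than 0.6 rad/s in the last 0.1 rad, or than 1.5 rad/s at any angle) ((value of joint hood above 1.32 rad and velocity of joint hood above 0.6 rad/s) or velocity of joint hood above 1.5 rad/s or velocity of joint hood below -1.5 rad/s).
It fails at once if the next tray is pulled up or tipped with the top one (15 mm or 0.12 rad) (distance of tray_next from where it was at the start of the episode above 0.015 m or angle between tray_next's own z axis and vertical above 0.12 rad).
It fails at once if a bystander is pushed more than 30 mm or tipped over (distance of any of bottle, timer, tube_rack, tip_box, beaker, jar, marker, pipette from where it was at the start of the episode above 0.03 m or angle between any of bottle, timer, tube_rack, tip_box, beaker, jar, marker, pipette's own z axis and vertical above 0.5 rad).
It also fails if it takes over 64 s, if anything falls off the work surface, if the arm or the gripper's body presses on something with over 40 N, if the wrist force passes 120 N, or if a joint passes its speed limit or range.

## Working session

There is one attempt and no reset: what is moved stays moved. The work goes in short steps, Python scripts to look and compute and a tool call to move; the robot and the scene stay as the last step left them, time stands still between calls to the robot, and variables do not carry over. Pictures are saved under pics/ and viewed, at most 10 in all, crops included, and the job is handed in when it is done.

Besides the shell and the picture viewer there is one more tool, called after "Request:" as name(argument=value, ...), one argument or row to a line, values as JSON. move_arm: Moves the arm, as the interface text tells. Its arguments: {"type":"object","properties":{"increments":{"type":"string"},"gripper":{"type":"number"},"grip_force":{"type":"number"}},"required":["increments"]}

```bash
mkdir -p pics; cat > h.py <<'E'
import numpy as np, cv2
from station import bot
def grab(n,f=None):
    g=bot.grab_frame(n)
    g={k:np.array(v) for k,v in g.items()}
    if f: cv2.imwrite('pics/'+f,g['frame'][:,:,::-1])
    return g
def ray(g,px,z):
    px=np.array(px,float).reshape(-1,1,2)
    u=cv2.undistortPoints(px,g['K'],g['D']).reshape(-1,2)
    d=np.c_[u,np.ones(len(u))]@g['R']; c=-g['R'].T@g['t']
    return c+d*((z-c[2])/d[:,2])[:,None]
def proj(g,X):
    return cv2.projectPoints(np.array(X,float).reshape(-1,3),cv2.Rodrigues(g['R'])[0],g['t'],g['K'],g['D'])[0].reshape(-1,2)
E
python3 - <<'E'
from h import *
import pickle
G={n:grab(n,n+'0.png') for n in('top','scene')}
pickle.dump(G,open('g0.pkl','wb'))
s=bot.read_state();print(s['eef_pos'],s['tcp_rot'],s['time'])
for n in G: print(n,-G[n]['R'].T@G[n]['t'])
E
```

```text
[ 0.24293328 -0.49294875  0.23047324] [ 3.13983702e+00 -9.55533930e-05 -2.68387250e+00] 0.1
top [3.76968361e-01 1.25019191e-03 1.32429449e+00]
scene [1.30087788 0.52294571 1.002811  ]
```

View pics/top0.png

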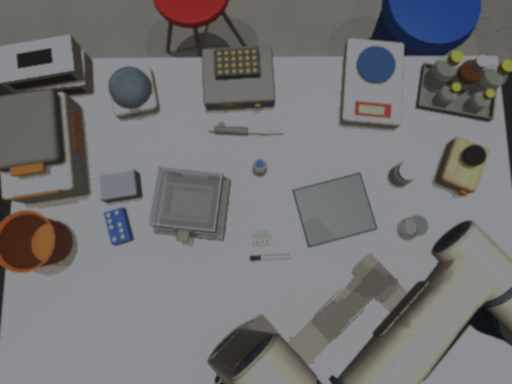

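View pics/scene0.png

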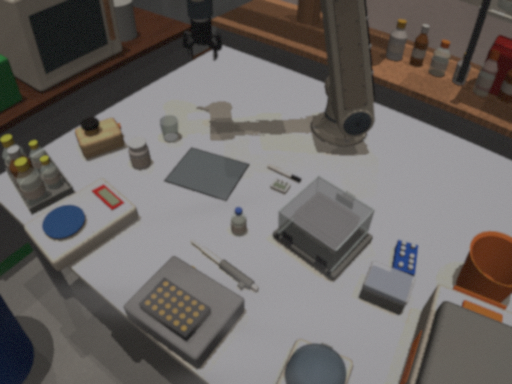

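The top view shows the hooded station at about (190,203) px with its tab at (183,236), the mat at (335,209), the bottle at (260,166) and the marker at (270,257). The scene view agrees. Next I'll zoom in on the station and measure the mat.

```bash
python3 - <<'E'
from h import *
import pickle
G=pickle.load(open('g0.pkl','rb'));g=G['top']
c=g['frame'][150:250,140:240,::-1]; cv2.imwrite('pics/c0.png',cv2.resize(c,None,fx=6,fy=6,interpolation=cv2.INTER_CUBIC))
c=g['frame'][165:255,285:385]; gr=cv2.cvtColor(c,cv2.COLOR_RGB2GRAY)
m=((gr<170)*255).astype('uint8')
k=max(cv2.findContours(m,0,2)[0],key=cv2.contourArea); r=cv2.minAreaRect(k)
p=np.array(cv2.boxPoints(r))+[285,165]; w=ray(g,p,.003); print(p,w.round(3),w.mean(0))
print(ray(g,[[190,203],[183,236],[260,166],[270,257],[260,238],[118,186],[118,226]],0.03).round(3))
E
```

```text
[[285. 165.]
 [384. 165.]
 [384. 254.]
 [285. 254.]] [[ 0.675 -0.079  0.003]
 [ 0.672 -0.417  0.003]
 [ 0.372 -0.4    0.003]
 [ 0.375 -0.074  0.003]] [ 0.52385051 -0.24235079  0.003     ]
[[ 0.544  0.237  0.03 ]
 [ 0.436  0.258  0.03 ]
 [ 0.666  0.006  0.03 ]
 [ 0.366 -0.024  0.03 ]
 [ 0.428  0.008  0.03 ]
 [ 0.602  0.476  0.03 ]
 [ 0.47   0.47   0.03 ]]
```

View pics/c0.png

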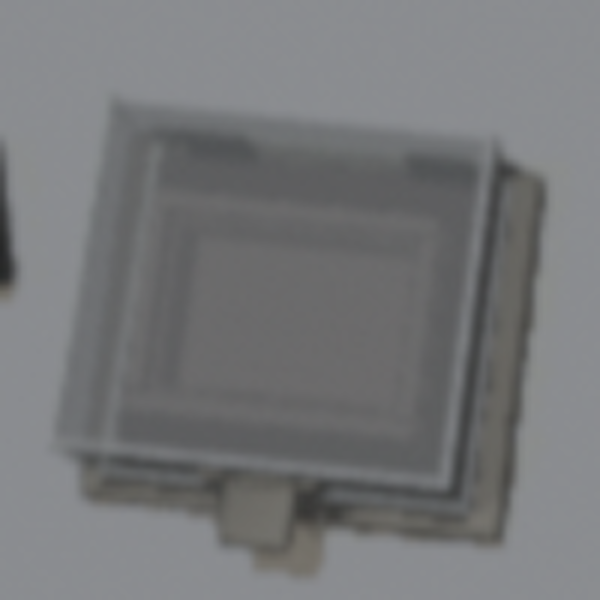

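The crop shows the hood's top corners at about (113,98), (500,143), (445,485), (60,445) crop px. The tab spans (225..297, 475..545).

```bash
python3 - <<'E'
from h import *
import pickle
G=pickle.load(open('g0.pkl','rb'));g=G['top']
f=lambda P:(np.array(P,float)/6-0.4+[140,150])
top=f([[113,98],[500,143],[445,485],[60,445]])
w=ray(g,top,.138);print('hoodtop',w.round(3),w.mean(0))
for a,b in((0,1),(1,2),(2,3),(3,0)): d=w[b]-w[a];print(np.hypot(*d[:2]).round(3),np.degrees(np.arctan2(d[1],d[0])).round(1))
print('tab',ray(g,f([[258,512],[225,541],[292,548]]),.1).round(3))
print('base',ray(g,f([[503,540],[85,497],[545,180]]),.03).round(3))
gr=cv2.cvtColor(g['frame'],cv2.COLOR_RGB2GRAY)
print(gr[209,280:390:5])
m=(gr<115).astype('uint8')*255
w=ray(g,[[293,189],[361,173],[376,230],[307,245]],.003);print('mat',w.round(3),w.mean(0))
E
```

```text
hoodtop [[0.645 0.316 0.138]
 [0.62  0.119 0.138]
 [0.447 0.145 0.138]
 [0.468 0.337 0.138]] [0.54494556 0.22918372 0.138     ]
0.199 -97.2
0.175 171.4
0.193 83.6
0.178 -6.7
tab [[0.436 0.245 0.1  ]
 [0.422 0.262 0.1  ]
 [0.418 0.227 0.1  ]]
base [[0.423 0.126 0.03 ]
 [0.448 0.353 0.03 ]
 [0.621 0.105 0.03 ]]
[141 141 141 140 117 118 118 117 117 117 116 115 114 115 113 113 112 111
  89 140 140 140]
mat [[ 0.592 -0.104  0.003]
 [ 0.645 -0.337  0.003]
 [ 0.452 -0.378  0.003]
 [ 0.404 -0.147  0.003]] [ 0.52326682 -0.2414675   0.003     ]
```

Request:
move_arm(
  increments="0.09 0.333 0.02 -33;0.09 0.333 0.02 -33;0.09 0.333 0.02 -33;0.09 0.333 0.02 -33;0.09 0.333 0.02 -33;0.09 0.333 0.02 -33;0.09 0.333 0.02 -33;0.09 0.333 0.02 -33",
  gripper=0.075,
)

```text
time: 0.77
eef_pos: [0.3232, -0.1945, 0.2491]
tcp_rot: [3.141, -0.0, 3.022]
ft_force: [2.2, 0.4, 0.7]
grip_width: 0.0752
gripper_force: 0.0
```

Request:
move_arm(
  increments="0.08 0.33 0 0;0.08 0.33 0 0;0.08 0.33 0 0;0.08 0.33 0 0;0.08 0.33 0 0;0.08 0.33 0 0;0.08 0.33 0 0;0.08 0.33 0 0",
)

```text
time: 1.43
eef_pos: [0.4017, 0.1299, 0.2492]
tcp_rot: [3.141, 0.0, 3.024]
ft_force: [1.8, -0.4, 0.6]
grip_width: 0.0751
gripper_force: 0.0
```

Request:
move_arm(
  increments="0.015 0.07 0 0;0.015 0.07 0 0;0.015 0.07 0 0;0.015 0.07 0 0",
)

```text
time: 1.77
eef_pos: [0.4168, 0.1988, 0.2481]
tcp_rot: [-3.14, -0.002, 3.026]
ft_force: [0.1, -0.6, 0.1]
grip_width: 0.0753
gripper_force: 0.0
```

```bash
python3 - <<'E'
from h import *
import pickle
g=grab('wrist','w1.png'); pickle.dump(g,open('w1.pkl','wb'))
s=bot.read_state();print(s['eef_pos'],s['tcp_rot'],s['time'],s['ft_force'],-g['R'].T@g['t'])
E
```

```text
[0.41682046 0.19778275 0.24854422] [-3.14032766e+00 -1.14259322e-03  3.02441954e+00] 1.8167 [-0.23522597 -0.37078248 -0.58041843] [0.34983981 0.20702834 0.39074958]
```

View pics/w1.png

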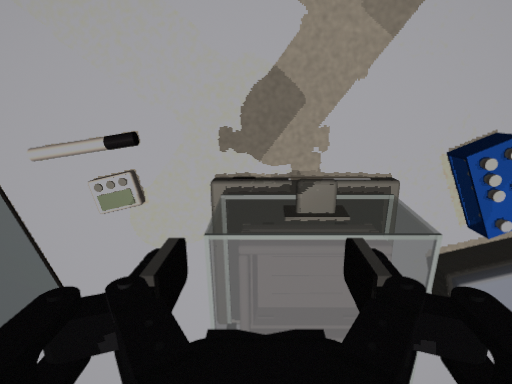

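The wrist view shows the tab at about x 296–336, y 178–213 px. The hood's front top edge runs from (207,236) to (441,236), and the base's front edge runs along y≈178 from x 212 to 398.

```bash
python3 - <<'E'
from h import *
import pickle
g=pickle.load(open('w1.pkl','rb'))
gr=cv2.cvtColor(g['frame'],cv2.COLOR_RGB2GRAY)
print(gr[195,285:350]);print(gr[172:245,316])
for z in(.09,.1,.11,.12): w=ray(g,[[296,195],[336,195],[316,179],[316,213]],z);print('tab',z,np.linalg.norm(w[0]-w[1]).round(4),w.round(3).tolist())
for z in(.138,.15,.16): w=ray(g,[[207,236],[441,236]],z);print('edge',z,np.linalg.norm(w[0]-w[1]).round(4),w.round(3).tolist())
w=ray(g,[[212,179],[398,179]],.03);print('base',np.linalg.norm(w[0]-w[1]).round(4),w.round(3).tolist())
yaw=-.112;C=np.array([.5355,.229,0]);R=cv2.Rodrigues(np.array([0,0,yaw]))[0]
for a in(0,.05,.1,.15):
  P=[]
  for p in([-.209,0,.06],[-.22,0,.066],[-.184,.1,.104],[-.184,-.1,.104]):
    x,y,z=p; q=np.array([.094+x*np.cos(a)+z*np.sin(a),y,.034-x*np.sin(a)+z*np.cos(a)]);P.append(R@q+C)
  print(a,np.round(P[0],3),proj(g,P).round(0).tolist())
E
```

```text
[123 122 123 121 121 122 122 122 121 122 104  52  66  86  95 106 111 105
 104 104 104 103 104 103 102 103 103 103 102 102 102 101 101 101 101 100
 101 101 101  99 100 100 100 100 100 100  99 100  98  89  81  92 120 120
 121 120 120 119 121 120 120 120 120 120 119]
[113 113 113 111  80  58  61  37  43  74  83  90  98 106 105 104 104 108
 106 103 102 102 102 101 101 102 101 101 100 100  99  99 100  99  98  99
  97  98  99  97  98  51  31  30  28  96  99  99  60  52  50  50  53  54
  55  56  58  63  66  65  55  58  58 123 150 150 149 135 106 102 102 103
 103]
tab 0.09 0.0407 [[0.435, 0.228, 0.09], [0.439, 0.269, 0.09], [0.42, 0.25, 0.09], [0.456, 0.247, 0.09]]
tab 0.1 0.0393 [[0.432, 0.228, 0.1], [0.436, 0.267, 0.1], [0.418, 0.248, 0.1], [0.453, 0.246, 0.1]]
tab 0.11 0.038 [[0.429, 0.227, 0.11], [0.433, 0.265, 0.11], [0.416, 0.247, 0.11], [0.449, 0.245, 0.11]]
tab 0.12 0.0366 [[0.426, 0.226, 0.12], [0.43, 0.263, 0.12], [0.413, 0.246, 0.12], [0.446, 0.243, 0.12]]
edge 0.138 0.2068 [[0.45, 0.143, 0.138], [0.473, 0.349, 0.138]]
edge 0.15 0.197 [[0.445, 0.146, 0.15], [0.467, 0.342, 0.15]]
edge 0.16 0.1888 [[0.441, 0.149, 0.16], [0.462, 0.336, 0.16]]
base 0.2235 [[0.42, 0.134, 0.03], [0.446, 0.356, 0.03]]
0 [0.421 0.242 0.094] [[309.0, 182.0], [310.0, 172.0], [430.0, 220.0], [200.0, 221.0]]
0.05 [0.424 0.241 0.104] [[310.0, 187.0], [311.0, 178.0], [434.0, 230.0], [198.0, 231.0]]
0.1 [0.428 0.241 0.115] [[311.0, 194.0], [313.0, 185.0], [439.0, 241.0], [197.0, 241.0]]
0.15 [0.432 0.241 0.125] [[313.0, 201.0], [315.0, 193.0], [444.0, 252.0], [195.0, 253.0]]
```

Request:
move_arm(
  increments="0.009 0.047 -0.03 0;0.009 0.047 -0.03 0;0.009 0.047 -0.06 0;0.009 0.047 -0.09 0;0.009 0.047 -0.12 0;0.009 0.047 -0.14 0;0.009 0.047 -0.153 0;0.009 0.047 -0.153 0",
)

```text
time: 2.48
eef_pos: [0.4243, 0.2421, 0.0933]
tcp_rot: [-3.137, -0.004, 3.022]
ft_force: [0.9, -0.3, -0.7]
grip_width: 0.0751
gripper_force: 0.0
```

Request:
move_arm(
  increments="0 0 0 0;0 0 0 0;0 0 0 0;0 0 0 0;0 0 0 0;0 0 0 0",
  gripper=0.03,
  grip_force=25,
)

```text
time: 2.98
eef_pos: [0.4268, 0.2459, 0.0972]
tcp_rot: [3.139, 0.002, 3.024]
ft_force: [-1.5, 4.0, 1.7]
grip_width: 0.0376
gripper_force: 31.1
```

```bash
python3 - <<'E'
from h import *
s=bot.read_state();print({k:np.round(v,3) for k,v in s.items() if k!='joint_efforts'})
yaw=-.112;C=np.array([.536,.233,0]);R=cv2.Rodrigues(np.array([0,0,yaw]))[0]
q0=None
for a in np.arange(.07,1.48,.05):
  q=R@[.094-.209*np.cos(a)+.06*np.sin(a),0,.034+.209*np.sin(a)+.06*np.cos(a)]+C
  if q0 is None:q0=q
  print(round(a,2),(q-q0).round(4))
E
```

```text
{'time': np.float64(2.983), 'joint_positions': array([ 0.841,  0.227, -0.285, -0.   , -1.056, -2.53 ]), 'joint_velocities': array([-0.001,  0.004, -0.002,  0.   ,  0.005, -0.002]), 'eef_pos': array([0.427, 0.246, 0.097]), 'tcp_rot': array([3.139e+00, 2.000e-03, 3.024e+00]), 'ft_force': array([-1.549,  3.979,  1.659]), 'moment': array([1.478, 0.327, 0.048]), 'gripper_force': np.float64(31.103), 'grip_width': np.float64(0.038)}
0.07 [0. 0. 0.]
0.12 [ 0.004  -0.0004  0.0101]
0.17 [ 0.0084 -0.0009  0.02  ]
0.22 [ 0.0133 -0.0015  0.0297]
0.27 [ 0.0187 -0.0021  0.0391]
0.32 [ 0.0246 -0.0028  0.0482]
0.37 [ 0.0309 -0.0035  0.057 ]
0.42 [ 0.0377 -0.0042  0.0655]
0.47 [ 0.0448 -0.005   0.0737]
0.52 [ 0.0524 -0.0059  0.0814]
0.57 [ 0.0603 -0.0068  0.0888]
0.62 [ 0.0686 -0.0077  0.0958]
0.67 [ 0.0772 -0.0087  0.1023]
0.72 [ 0.0862 -0.0097  0.1084]
0.77 [ 0.0954 -0.0107  0.1141]
0.82 [ 0.1049 -0.0118  0.1193]
0.87 [ 0.1147 -0.0129  0.124 ]
0.92 [ 0.1246 -0.014   0.1282]
0.97 [ 0.1348 -0.0152  0.1318]
1.02 [ 0.1451 -0.0163  0.135 ]
1.07 [ 0.1556 -0.0175  0.1377]
1.12 [ 0.1662 -0.0187  0.1398]
1.17 [ 0.1769 -0.0199  0.1414]
1.22 [ 0.1876 -0.0211  0.1424]
1.27 [ 0.1984 -0.0223  0.1429]
1.32 [ 0.2092 -0.0235  0.1429]
1.37 [ 0.22   -0.0247  0.1423]
1.42 [ 0.2308 -0.026   0.1412]
1.47 [ 0.2414 -0.0272  0.1395]
```

Request:
move_arm(
  increments="0.004 -0.0004 0.010 0;0.0084 -0.0009 0.020 0;0.0133 -0.0015 0.0297 0;0.0187 -0.0021 0.0391 0;0.0246 -0.0028 0.0482 0;0.0309 -0.0035 0.057 0;0.0377 -0.0042 0.0655 0;0.0448 -0.005 0.0737 0",
)

```text
time: 3.65
eef_pos: [0.4705, 0.2408, 0.169]
tcp_rot: [3.14, -0.002, 3.023]
ft_force: [1.0, 6.5, -6.4]
grip_width: 0.0372
gripper_force: 29.1
```

Request:
move_arm(
  increments="0.0076 -0.0009 0.0077 0;0.0155 -0.0018 0.0151 0;0.0238 -0.0027 0.0221 0;0.0324 -0.0037 0.0286 0;0.0414 -0.0047 0.0347 0;0.0506 -0.0057 0.0404 0;0.0601 -0.0068 0.0456 0;0.0699 -0.0079 0.0503 0",
)

```text
time: 4.32
eef_pos: [0.5397, 0.2328, 0.2191]
tcp_rot: [3.141, -0.004, 3.024]
ft_force: [-1.8, 4.4, -3.1]
grip_width: 0.0372
gripper_force: 28.4
```

```bash
python3 - <<'E'
from h import *
g=grab('top')
c=g['frame'][140:260,130:250,::-1]; h=grab('scene')['frame'][150:300,240:400,::-1]
cv2.imwrite('pics/o1.png',np.hstack([cv2.resize(c,(390,390)),cv2.resize(h,(410,390))]))
s=bot.read_state();print(s['eef_pos'],s['ft_force'],s['moment'],s['grip_width'])
E
```

```text
[0.54150599 0.23263152 0.21987053] [ 2.69018171  4.29403499 -0.33737467] [ 1.51224548 -0.53339144  0.0203336 ] 0.037234089689237124
```

View pics/o1.png

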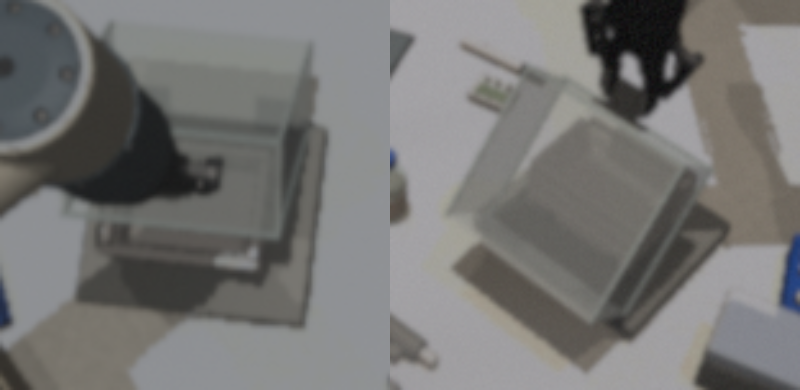

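The views show the hood about half open with the tab held in the fingers, so I'll carry on along the arc and slow down near the stop.

Request:
move_arm(
  increments="0.0099 -0.0011 0.0042 0;0.0201 -0.0023 0.0078 0;0.0304 -0.0034 0.011 0;0.0409 -0.0046 0.0137 0;0.0515 -0.0058 0.0158 0;0.0622 -0.007 0.0174 0;0.0729 -0.0082 0.0184 0;0.0783 -0.0088 0.0187 0",
)

```text
time: 5.08
eef_pos: [0.6191, 0.2237, 0.2388]
tcp_rot: [3.141, -0.001, 3.024]
ft_force: [-2.7, 4.2, 2.3]
grip_width: 0.0371
gripper_force: 27.6
```

Request:
move_arm(
  increments="0.0043 -0.0005 0 0;0.0086 -0.001 0.0001 0;0.0129 -0.0015 0.0001 0;0.0172 -0.002 0 0;0.0215 -0.0025 -0.0001 0;0.0258 -0.003 -0.0003 0;0.0301 -0.0035 -0.0006 0;0.0344 -0.004 -0.001 0",
)

```text
time: 5.75
eef_pos: [0.653, 0.2198, 0.2383]
tcp_rot: [3.141, -0.0, 3.024]
ft_force: [-0.7, 4.7, 2.4]
grip_width: 0.0373
gripper_force: 26.9
```

Request:
move_arm(
  increments="0.003 -0.0003 0 0;0.006 -0.0006 -0.0003 0;0.009 -0.001 -0.0006 0;0.012 -0.0013 -0.001 0;0.012 -0.0013 -0.001 0;0.012 -0.0013 -0.001 0",
)

```text
time: 6.25
eef_pos: [0.6657, 0.2183, 0.2368]
tcp_rot: [3.141, 0.0, 3.024]
ft_force: [0.9, 4.6, 1.3]
grip_width: 0.0373
gripper_force: 26.5
```

Request:
move_arm(
  increments="0.002 -0.0002 -0.0002 0;0.004 -0.0004 -0.0004 0;0.006 -0.0006 -0.0006 0;0.008 -0.0008 -0.0009 0;0.008 -0.0008 -0.0009 0;0.008 -0.0008 -0.0009 0",
)

```text
time: 6.75
eef_pos: [0.6696, 0.2179, 0.2361]
tcp_rot: [-3.141, -0.008, 3.025]
ft_force: [-15.1, 6.0, 7.1]
grip_width: 0.0373
gripper_force: 26.7
```

```bash
python3 - <<'E'
from h import *
import pickle
g=grab('top');h=grab('scene');pickle.dump((g,h),open('o2.pkl','wb'))
s=bot.read_state();print(s['eef_pos'],s['ft_force'],s['moment'],s['grip_width'])
a=g['frame'][110:270,130:280,::-1];b=h['frame'][150:310,230:400,::-1]
cv2.imwrite('pics/o2.png',np.hstack([cv2.resize(a,(400,430)),cv2.resize(b,(400,430))]))
E
```

```text
[0.66957939 0.21789954 0.23610067] [-13.90712183   6.24753319   6.60800194] [ 2.29400447  5.3898066  -0.09437257] 0.03700928521459007
```

View pics/o2.png

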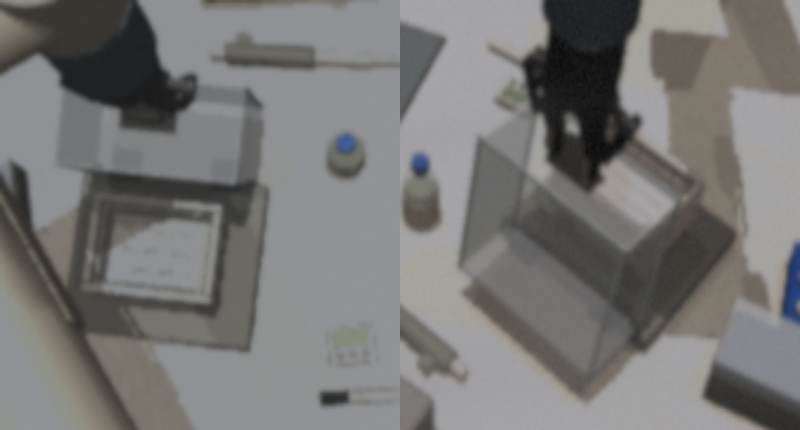

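The views show the hood upright on its stop with about 15 N of back-push, and the stack in place. I'll relieve the push, let go and retreat upward.

Request:
move_arm(
  increments="-0.004 0.0004 0 0;-0.004 0.0004 0 0;-0.004 0.0004 0 0",
)

```text
time: 7.1
eef_pos: [0.6692, 0.2179, 0.2362]
tcp_rot: [3.141, 0.0, 3.024]
ft_force: [-1.4, 5.6, 3.1]
grip_width: 0.037
gripper_force: 27.5
```

Request:
move_arm(
  increments="0 0 0 0;0 0 0 0;0 0 0 0;0 0 0 0;0 0 0.03 0;0 0 0.06 0;0 0 0.08 0;0 0 0.08 0",
  gripper=0.06,
)

```text
time: 7.77
eef_pos: [0.6709, 0.2164, 0.3216]
tcp_rot: [3.139, 0.008, 3.022]
ft_force: [0.5, 0.0, 1.4]
grip_width: 0.0598
gripper_force: 0.0
```

Request:
move_arm(
  increments="-0.04 -0.01 0 0;-0.08 -0.02 0 0;-0.12 -0.03 0 0;-0.16 -0.04 0 0;-0.2 -0.055 0 0;-0.225 -0.055 -0.03 0;-0.225 -0.055 -0.05 0;-0.225 -0.055 -0.05 0",
)

```text
time: 8.43
eef_pos: [0.4412, 0.1608, 0.2627]
tcp_rot: [-3.139, -0.005, 3.024]
ft_force: [0.4, -0.4, 0.1]
grip_width: 0.0599
gripper_force: 0.0
```

```bash
python3 - <<'E'
from h import *
import pickle
g=grab('wrist','w3.png');t=grab('top');pickle.dump((g,t),open('w3.pkl','wb'))
s=bot.read_state();print(s['eef_pos'],s['ft_force'],s['moment'],s['grip_width'])
E
```

```text
[0.44489761 0.16182177 0.26649477] [0.25791083 0.93037179 1.27274457] [ 0.04782475 -0.06037599  0.03197168] 0.059608588895487605
```

View pics/w3.png

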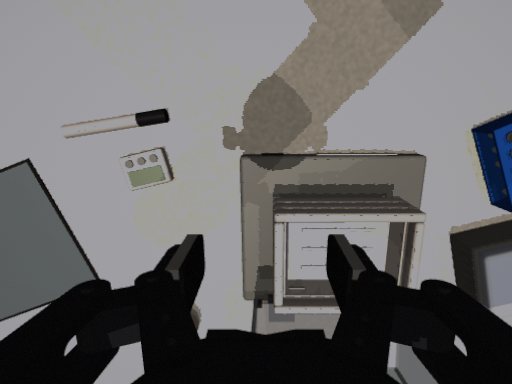

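The wrist view shows the top tray's rim. Its front outer corners are at about (273,214) and (421,214) px, and the back right corner is at about (274,312).

```bash
python3 - <<'E'
from h import *
import pickle
g,t=pickle.load(open('w3.pkl','rb'))
gr=cv2.cvtColor(g['frame'],cv2.COLOR_RGB2GRAY)
print(gr[190:230,350]);print(gr[250,265:300]);print(gr[250,395:430]);print(gr[295:320,310])
w=ray(g,[[273,213],[421,213],[274,312],[273,250],[287,250]],.12);print(w.round(4),np.linalg.norm(w[1]-w[0]),np.linalg.norm(w[2]-w[0]),np.linalg.norm(w[3]-w[4]))
d=w[1]-w[0];print(np.degrees(np.arctan2(-d[0],d[1])))
# predicted
for C in([.536,.233],):
  yaw=-.112;R=cv2.Rodrigues(np.array([0,0,yaw]))[0]
  P=[R@p+np.r_[C,0] for p in([-.0575,-.075,.12],[-.0575,.075,.12],[.0575,-.075,.12])];print(np.round(P,4),proj(g,P).round(1).tolist())
c=t['frame'][170:240,145:245,::-1]; cv2.imwrite('pics/c3.png',cv2.resize(c,None,fx=7,fy=7,interpolation=cv2.INTER_CUBIC))
E
```

```text
[ 56  56  56  43  41  43  42  45  52  53  57  72  72  53  51  54  64  86
  74  53  52  54  54  97 139 157 160 160 160 159 158 139 157 160 160 160
 160 160 136 158]
[ 98  97  97  96  96  97  97  86  59 101 150 159 159 160 160 160 158 144
 128 145 138  65  80 126 160 159 160 159 159 160 159 160 160 160 160]
[ 66  66  66  66  54  52  94 139 100  74  52  41  41  43  44  46  56  96
 127  99 145 158 158 158 158 149 148 156 159 159 159 159 158 159 159]
[100 110  86  64  51  48  49  49  53  55  62  98 139 155 159 159 159 159
 124 110 120 121 121 120 121]
[[0.4697 0.1651 0.12  ]
 [0.4864 0.3086 0.12  ]
 [0.5808 0.1538 0.12  ]
 [0.5089 0.1607 0.12  ]
 [0.5105 0.1748 0.12  ]] 0.14443494574455717 0.11165671027135506 0.014188880802551635
-6.634387591103088
[[0.4705 0.1649 0.12  ]
 [0.4872 0.314  0.12  ]
 [0.5848 0.152  0.12  ]] [[272.9, 213.8], [426.6, 213.2], [272.8, 315.4]]
```

Request:
move_arm(
  increments="0.025 0.003 -0.02 0;0.05 0.005 -0.05 0;0.05 0.005 -0.08 0;0.05 0.005 -0.11 0;0.05 0.005 -0.12 0;0.05 0.005 -0.12 0;0.05 0.005 -0.12 0;0.05 0.005 -0.12 0",
  gripper=0.04,
)

```text
time: 9.2
eef_pos: [0.4964, 0.168, 0.1486]
tcp_rot: [3.14, 0.004, 3.024]
ft_force: [0.6, -0.1, 0.8]
grip_width: 0.0401
gripper_force: 0.0
```

Request:
move_arm(
  increments="-0.001 -0.001 -0.015 0;-0.001 -0.001 -0.028 0;-0.001 -0.001 -0.035 0;-0.001 -0.001 -0.035 0",
)

```text
time: 9.53
eef_pos: [0.4936, 0.1664, 0.1112]
tcp_rot: [3.141, 0.0, 3.024]
ft_force: [0.3, 0.3, -0.1]
grip_width: 0.0398
gripper_force: 0.0
```

Request:
move_arm(
  increments="0 0 0 0;0 0 0 0;0 0 0 0;0 0 0 0;0 0 0 0;0 0 0 0",
  gripper=0,
  grip_force=20,
)

```text
time: 10.03
eef_pos: [0.4947, 0.167, 0.1124]
tcp_rot: [3.14, 0.003, 3.024]
ft_force: [-0.2, 1.7, 5.2]
grip_width: 0.0095
gripper_force: 22.9
```

```bash
python3 - <<'E'
from h import *
import pickle
g=grab('wrist');t=grab('top');h=grab('scene');pickle.dump((g,t,h),open('w4.pkl','wb'))
s=bot.read_state();print(s['eef_pos'],s['ft_force'],s['moment'],s['grip_width'])
cv2.imwrite('pics/w4.png',np.hstack([cv2.resize(g['frame'][150:384,220:460,::-1],(400,400)),cv2.resize(t['frame'][150:250,140:240,::-1],(400,400),interpolation=cv2.INTER_CUBIC)]))
E
```

```text
[0.49463516 0.16704741 0.11239819] [-0.7015393   2.42686811  5.90342915] [0.76452846 0.15714706 0.12073702] 0.009310346151941758
```

View pics/w4.png

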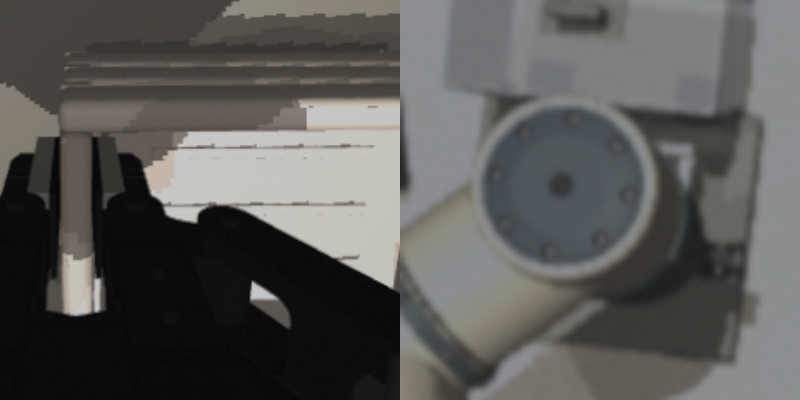

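The wrist crop shows the rim pinched between the pads near the front right corner, with a 9.4 mm opening. Now I'll start the slow peel.

Request:
move_arm(
  increments="0 0 0.002 0;0 0 0.004 0;0 0 0.006 0;0 0 0.008 0;0 0 0.01 0;0 0 0.012 0;0 0 0.012 0",
)

```text
time: 10.77
eef_pos: [0.4935, 0.1671, 0.1224]
tcp_rot: [3.141, -0.001, 3.023]
ft_force: [1.9, 5.2, -2.9]
grip_width: 0.009
gripper_force: 23.0
```

```bash
python3 - <<'E'
from h import *
import pickle
g=grab('wrist');t=grab('top');h=grab('scene');pickle.dump((g,t,h),open('w5.pkl','wb'))
s=bot.read_state();print(s['eef_pos'],s['ft_force'],s['moment'],s['grip_width'],s['time'])
cv2.imwrite('pics/w5.png',np.hstack([cv2.resize(g['frame'][150:384,220:500,::-1],(420,350)),cv2.resize(h['frame'][165:285,260:390,::-1],(380,350),interpolation=cv2.INTER_CUBIC)]))
E
```

```text
[0.49344554 0.16716654 0.12236287] [ 2.50051119  5.14335395 -2.44594264] [ 1.4816539  -0.5987918   0.01211308] 0.009320287420847208 10.9167
```

View pics/w5.png

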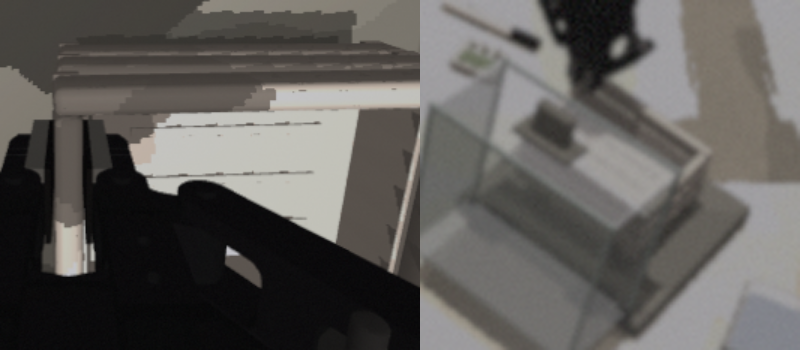

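The views show the corner starting to rise, with the other things unmoved. I'll quantify the front rim's height profile from the wrist frames.

```bash
cat > prof.py <<'E'
from h import *
yaw=-.113;R0=cv2.Rodrigues(np.array([0,0,yaw]))[0];C=np.array([.536,.233,0])
def zplane(g,px,xl=-.0575):
    u=cv2.undistortPoints(np.array(px,float).reshape(-1,1,2),g['K'],g['D']).reshape(-1,2)
    d=np.c_[u,np.ones(len(u))]@g['R']@R0; c=R0.T@(-g['R'].T@g['t']-C)
    s=(xl-c[0])/d[:,0]; return (c+d*s[:,None])[:,1:]
def prof(g,cols=(262,280,300,330,360,400,440,480,505)):
    gr=cv2.cvtColor(g['frame'],cv2.COLOR_RGB2GRAY).astype(float)
    for u in cols:
        p=gr[:,u-1:u+2].mean(1); d=np.abs(np.diff(p))
        v=[i for i in range(140,260) if d[i]>9 and d[i]==d[max(0,i-3):i+4].max()]
        yz=zplane(g,[[u,i+.5] for i in v]) if v else []
        print(u,[(i,*q) for i,q in zip(v,(np.array(yz)*1000).round(0).astype(int).tolist())])
E
python3 - <<'E'
from prof import *
import pickle
for f in('w4','w5'): print(f);prof(pickle.load(open(f+'.pkl','rb'))[0])
E
```

```text
w4
262 [(181, -72, 62), (189, -72, 82), (197, -71, 99), (208, -71, 118), (226, -71, 141)]
280 [(174, -59, 40), (188, -61, 80), (199, -62, 103), (208, -63, 118), (229, -64, 145)]
300 [(188, -49, 81), (199, -52, 104), (207, -53, 117), (219, -55, 133), (227, -56, 143), (240, -58, 155)]
330 [(188, -32, 81), (199, -36, 104), (226, -44, 142), (235, -46, 151)]
360 [(150, 38, -92), (158, 20, -33), (170, 2, 26), (175, -3, 44), (188, -14, 81), (199, -21, 104), (226, -33, 142), (236, -36, 152)]
400 [(158, 57, -32), (164, 43, 1), (175, 24, 45), (188, 9, 82), (198, 0, 102), (207, -7, 118), (212, -10, 125), (225, -16, 141), (233, -20, 149)]
440 [(159, 90, -25), (175, 52, 46), (187, 33, 80), (198, 20, 103), (206, 13, 116), (212, 8, 125), (225, -1, 141), (234, -6, 150)]
480 [(178, 72, 56), (184, 61, 73), (188, 54, 83), (194, 46, 95), (198, 40, 103), (206, 31, 117), (211, 26, 124), (225, 15, 141)]
505 [(185, 74, 76), (197, 54, 101), (207, 42, 118), (224, 25, 140)]
w5
262 [(178, -72, 56), (186, -72, 80), (193, -72, 97), (200, -71, 111), (208, -71, 125), (226, -71, 148)]
280 [(173, -59, 39), (187, -61,
[... 209 characters left out ...]
0, 36), (186, -30, 81), (193, -33, 97), (198, -35, 108), (225, -43, 148), (235, -46, 158)]
360 [(147, 52, -128), (157, 25, -41), (169, 6, 24), (174, 0, 44), (186, -11, 81), (192, -16, 96), (198, -19, 108), (224, -31, 147), (234, -34, 157)]
400 [(158, 62, -33), (166, 43, 12), (174, 29, 45), (186, 13, 82), (197, 3, 106), (208, -6, 126), (216, -10, 137), (224, -15, 147), (232, -18, 155)]
440 [(158, 99, -31), (173, 59, 42), (178, 50, 59), (183, 42, 74), (191, 31, 94), (196, 25, 105), (204, 17, 119), (223, 2, 146)]
480 [(179, 74, 63), (185, 63, 80), (195, 47, 103), (204, 36, 120), (221, 20, 144)]
505 [(156, 169, -41), (161, 146, -10), (187, 74, 86), (195, 60, 103), (204, 48, 120), (219, 32, 141)]
```

Request:
move_arm(
  increments="0 0 0.0015 0;0 0 0.003 0;0 0 0.0045 0;0 0 0.006 0;0 0 0.006 0;0 0 0.006 0",
)

```text
time: 11.42
eef_pos: [0.4936, 0.1667, 0.129]
tcp_rot: [3.141, -0.0, 3.023]
ft_force: [1.9, 5.2, -3.4]
grip_width: 0.0089
gripper_force: 25.2
```

```bash
python3 - <<'E'
from prof import *
import pickle
g=grab('wrist');h=grab('scene');pickle.dump((g,h),open('w6.pkl','wb'))
s=bot.read_state();print(s['eef_pos'],s['ft_force'],s['moment'],s['grip_width'],s['time'])
prof(g,(262,280,300,360,400,440,480,505))
h4=pickle.load(open('w4.pkl','rb'))[2]
f=lambda x:cv2.resize(x['frame'][165:265,280:380,::-1],(400,400),interpolation=cv2.INTER_CUBIC)
cv2.imwrite('pics/w6.png',np.hstack([f(h4),f(h)]))
E
```

```text
[0.49358075 0.16673323 0.1289834 ] [ 1.88451757  5.2771281  -3.4154757 ] [ 1.57841403 -0.45986005 -0.02529113] 0.009291194179163038 11.5167
262 [(176, -72, 57), (185, -72, 85), (190, -72, 97), (196, -72, 110), (209, -72, 133), (226, -72, 155), (232, -71, 162)]
280 [(184, -61, 82), (199, -62, 116), (207, -63, 130), (229, -64, 159)]
300 [(170, -43, 35), (184, -48, 82), (190, -50, 98), (198, -52, 115), (207, -53, 130), (225, -56, 155), (240, -58, 170)]
360 [(143, 65, -167), (156, 26, -39), (172, 1, 44), (183, -9, 80), (190, -15, 98), (197, -19, 113), (223, -31, 153), (232, -34, 162)]
400 [(156, 66, -38), (164, 46, 10), (171, 33, 41), (176, 25, 60), (183, 16, 81), (191, 7, 101), (195, 4, 110), (207, -6, 131), (211, -8, 137), (222, -14, 152), (229, -18, 159)]
440 [(156, 105, -36), (171, 62, 42), (183, 41, 82), (188, 34, 95), (194, 26, 108), (203, 17, 125), (220, 3, 149)]
480 [(179, 73, 71), (183, 65, 82), (188, 57, 95), (193, 49, 106), (201, 39, 122), (218, 22, 147), (255, -2, 182)]
505 [(186, 75, 90), (191, 66, 102), (201, 51, 122), (217, 33, 146)]
```

View pics/w6.png

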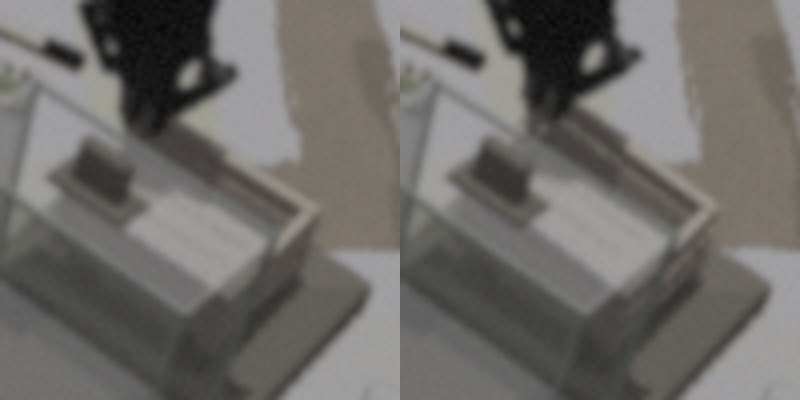

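The peel so far shows fr up about 14.5 mm and fl up about 2 mm, with the next rim unmoved, so br has probably risen too much. I'll push slightly towards +x so the nested bottom makes the tray pitch front up.

Request:
move_arm(
  increments="0.001 0 0.0005 0;0.002 0 0.001 0;0.003 0 0.001 0;0.004 0 0.001 0;0.004 0 0.001 0",
)

```text
time: 11.93
eef_pos: [0.4965, 0.1659, 0.1295]
tcp_rot: [-3.14, -0.003, 3.023]
ft_force: [-2.6, 4.2, -2.1]
grip_width: 0.009
gripper_force: 25.3
```

```bash
cat > m.py <<'E'
from prof import *
import pickle,sys
g=grab('wrist');h=grab('scene');pickle.dump((g,h),open(sys.argv[1],'wb'))
s=bot.read_state();print(s['eef_pos'],s['ft_force'],s['moment'],s['grip_width'],s['time'])
prof(g,(262,280,300,440,480,505))
E
python3 m.py w7.pkl
```

```text
[0.49647321 0.16586521 0.12951621] [-2.57634278  2.75422475 -2.33283773] [1.10090949 1.32381924 0.09381585] 0.009308425598259458 12.0333
262 [(172, -73, 57), (181, -73, 87), (186, -73, 100), (196, -72, 122), (209, -72, 143), (226, -72, 164)]
280 [(168, -59, 41), (180, -61, 84), (186, -62, 100), (191, -63, 112), (198, -63, 125), (208, -64, 142), (229, -65, 167)]
300 [(166, -43, 33), (180, -49, 84), (186, -51, 100), (190, -52, 110), (198, -53, 126), (207, -55, 140), (222, -57, 160), (240, -59, 177)]
440 [(155, 98, -24), (168, 60, 45), (179, 39, 83), (185, 30, 99), (193, 20, 117), (202, 11, 134), (219, -1, 157)]
480 [(174, 74, 68), (184, 54, 97), (191, 43, 113), (200, 32, 130), (217, 16, 155)]
505 [(182, 72, 93), (186, 65, 103), (199, 45, 129), (216, 26, 154)]
```

Request:
move_arm(
  increments="0.001 0 0 0;0.002 0 0 0;0.003 0 0 0;0.003 0 0 0",
)

```text
time: 12.37
eef_pos: [0.4982, 0.1654, 0.1293]
tcp_rot: [-3.139, -0.005, 3.023]
ft_force: [-8.1, 3.4, 0.1]
grip_width: 0.0089
gripper_force: 25.3
```

```bash
sed -i 's/^prof(g.*//' m.py; cat >> m.py <<'E'
gr=cv2.cvtColor(g['frame'],cv2.COLOR_RGB2GRAY).astype(float)
xl=-.0575+float(sys.argv[2])
for u in(262,300,440,480,505):
    d=np.abs(np.diff(gr[:,u-1:u+2].mean(1))); v=[i for i in range(170,225) if d[i]>7 and d[i]==d[i-3:i+4].max()]
    px=[[u,i+.5] for i in v]; print(u,'rows',v,'top',(zplane(g,px,xl)*1000).round(1).tolist(),'next',(zplane(g,px)[:,1]*1000).round(0).tolist())
E
python3 m.py w8.pkl 0.006
```

```text
[0.49822751 0.16541683 0.12930678] [-7.38155205  3.77186465  1.04828806] [0.9427528  2.91646861 0.11929138] 0.009522460094818412 12.4667
262 rows [170, 178, 184, 198, 199, 209] top [[-73.8, 25.2], [-73.4, 56.8], [-73.2, 75.9], [-72.8, 110.0], [-72.8, 112.0], [-72.6, 129.9]] next [58.0, 85.0, 102.0, 131.0, 133.0, 149.0]
300 rows [174, 178, 184, 190, 197, 207, 223] top [[-44.6, 42.7], [-46.2, 57.4], [-48.3, 76.4], [-50.0, 92.4], [-51.7, 108.3], [-53.7, 126.9], [-56.2, 149.6]] next [73.0, 86.0, 102.0, 116.0, 130.0, 146.0, 166.0]
440 rows [177, 183, 188, 192, 200, 218] top [[53.8, 56.4], [43.4, 75.4], [36.0, 89.0], [30.7, 98.7], [21.6, 115.4], [6.0, 143.8]] next [85.0, 101.0, 113.0, 122.0, 136.0, 161.0]
480 rows [171, 175, 183, 190, 200, 216] top [[96.6, 34.5], [86.2, 50.1], [68.8, 76.0], [56.5, 94.4], [42.2, 115.7], [25.1, 141.3]] next [66.0, 79.0, 102.0, 118.0, 136.0, 159.0]
505 rows [179, 187, 199, 215] top [[93.6, 64.2], [76.4, 87.2], [56.5, 114.0], [37.0, 140.0]] next [92.0, 112.0, 135.0, 157.0]
```

The +x push doesn't pitch the tray because the pinch resists torsion; it gives way only across the pads. A diagonal pinch at a corner would put that give on the right axis. Wrist range allows that at the front left corner, so I'll set the tray back down and regrip there.

Request:
move_arm(
  increments="-0.004 0 0 0;-0.007 0 0 0;-0.007 0 -0.004 0;-0.007 0 -0.008 0;-0.007 0 -0.012 0;-0.007 0 -0.016 0;-0.007 0 -0.019 0;-0.007 0 -0.019 0",
)

```text
time: 13.13
eef_pos: [0.494, 0.1653, 0.113]
tcp_rot: [-3.14, 0.002, 3.024]
ft_force: [-5.4, -2.6, 13.0]
grip_width: 0.0086
gripper_force: 24.5
```

Request:
move_arm(
  increments="0 0 0 0;0 0 0 0;0 0 0 0;0 0 0 0;0 0 0.03 0;0 0 0.06 0;0 0 0.08 0;0 0 0.08 0",
  gripper=0.04,
)

```text
time: 13.8
eef_pos: [0.4961, 0.1671, 0.1957]
tcp_rot: [3.138, 0.008, 3.024]
ft_force: [2.1, 0.3, -0.6]
grip_width: 0.0399
gripper_force: 0.0
```

Request:
move_arm(
  increments="0 0.03 0.02 7;0 0.06 0.04 14;-0.02 0.09 0.06 21;-0.04 0.09 0.07 28;-0.06 0.09 0.07 35;-0.06 0.09 0.07 42;-0.06 0.09 0.07 45;-0.06 0.09 0.07 45",
)

```text
time: 14.47
eef_pos: [0.4332, 0.2564, 0.2606]
tcp_rot: [3.141, -0.0, -2.472]
ft_force: [0.6, -0.4, 0.5]
grip_width: 0.0398
gripper_force: 0.0
```

```bash
python3 - <<'E'
from h import *
import pickle
g=grab('wrist');h=grab('top');pickle.dump((g,h),open('w9.pkl','wb'))
s=bot.read_state();print(s['eef_pos'],s['tcp_rot'],s['ft_force'],s['time'],s['joint_positions'])
cv2.imwrite('pics/w9.png',np.hstack([cv2.resize(g['frame'][:,:,::-1],(480,360)),cv2.resize(h['frame'][160:250,150:230,::-1],(320,360),interpolation=cv2.INTER_CUBIC)]))
R=cv2.Rodrigues(np.array([0,0,-.113]))[0];C=[.536,.233,0]
P=[R@p+C for p in([-.0575,.075,.12],[-.0575,-.075,.12],[.0575,.075,.12],[-.0475,.065,.12])]
print(proj(g,P).round(1).tolist(),proj(h,P).round(1).tolist())
E
```

```text
[0.43350623 0.25628044 0.26050649] [-3.14158131e+00 -7.17513096e-04 -2.47644121e+00] [-0.08211197  0.03893747 -0.59625798] 14.5667 [ 8.45435256e-01  1.55826075e-01  5.59432900e-02 -1.18073608e-04
 -1.47162146e+00 -1.75106840e+00]
[[275.2, 259.5], [161.2, 155.5], [199.7, 328.1], [261.3, 259.5]] [[159.0, 217.9], [208.0, 223.1], [164.4, 180.9], [162.7, 215.0]]
```

View pics/w9.png

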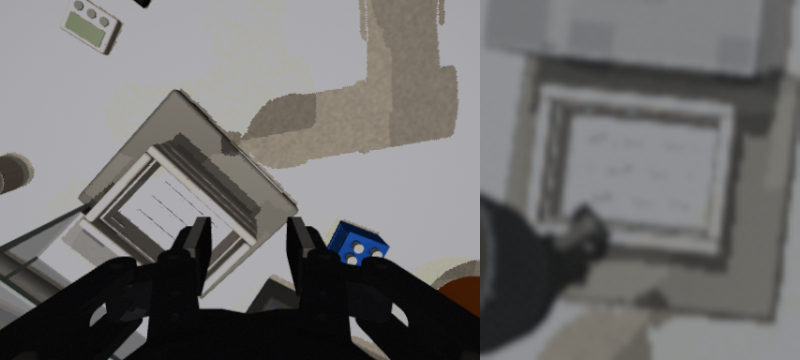

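The wrist view has the front left corner at (274,259) px in the full frame, exactly as predicted, so the tray is back in place. I'll go down on that corner diagonally.

Request:
move_arm(
  increments="0.03 0.024 -0.03 0;0.0617 0.048 -0.06 0;0.0617 0.048 -0.09 0;0.0617 0.048 -0.12 0;0.0617 0.048 -0.135 0;0.0617 0.048 -0.145 0;0.0617 0.048 -0.1525 0;0.0617 0.048 -0.1525 0",
)

```text
time: 15.23
eef_pos: [0.495, 0.3039, 0.1075]
tcp_rot: [-3.141, -0.002, -2.475]
ft_force: [0.3, 0.5, 0.0]
grip_width: 0.0401
gripper_force: 0.0
```

Request:
move_arm(
  increments="0 0 0 0;0 0 0 0;0 0 0 0;0 0 0 0;0 0 0 0;0 0 0 0",
  gripper=0,
  grip_force=20,
)

```text
time: 15.73
eef_pos: [0.496, 0.3046, 0.1097]
tcp_rot: [-3.141, 0.002, -2.474]
ft_force: [1.7, -1.7, 4.2]
grip_width: 0.0227
gripper_force: 18.7
```

Gripped the corner at 22.7 mm opening, as the geometry predicts. I've used up my picture views, so from here I'll track the corners numerically (LK flow, pre-lift frames vs now).

```bash
cat > lk.py <<'E'
from prof import *
import pickle,sys
from scipy.optimize import minimize_scalar
L={'fr':(-.0525,-.07,.118),'fl':(-.0525,.07,.118),'bl':(.0525,.07,.118),'br':(.0525,-.07,.118),'midF':(-.0575,-.02,.118),'nextfr':(-.0575,-.075,.096),'nextbl':(.0575,.075,.096),'base_fl':(-.102,.116,.03)}
cur={n:grab(n) for n in('wrist','scene')}
s=bot.read_state();print(np.round(s['eef_pos'],4),np.round(s['ft_force'],1),s['grip_width'],s['time'])
if len(sys.argv)>1: pickle.dump(cur,open('pre.pkl','wb'));sys.exit()
pre=pickle.load(open('pre.pkl','rb'))
gg=lambda x:cv2.cvtColor(x['frame'],cv2.COLOR_RGB2GRAY)
for n in cur:
    a,b=pre[n],cur[n]
    for k,p in L.items():
        X=R0@np.array(p)+C; p0=proj(a,X); 
        if not(8<p0[0,0]<504 and 8<p0[0,1]<376): continue
        best=None
        for h0 in(0,.008,.016):
            q0=proj(b,X+[0,0,h0])
            q,st,er=cv2.calcOpticalFlowPyrLK(gg(a),gg(b),p0.astype('float32')[:,None],q0.astype('float32')[:,None],winSize=(15,15) if n=='scene' else (21,21),maxLevel=0,flags=cv2.OPTFLOW_USE_INITIAL_FLOW)
            if st[0,0] and(best is None or er[0,0]<best[0]): best=(er[0,0],q[0,0])
        if best is None: continue
        f=lambda h:np.sum((proj(b,X+[0,0,h])[0]-best[1])**2)
        r=minimize_scalar(f,bounds=(-.02,.04),method='bounded')
        print(n,k,'h=%.1fmm'%(r.x*1000),'resid %.1fpx err %.1f'%(r.fun**.5,best[0]),p0[0].round())
E
python3 lk.py pre
```

```text
[0.496  0.3046 0.1096] [ 1.2 -1.2  5.2] 0.022943057124917836 15.8333
```

Request:
move_arm(
  increments="0 0 0.002 0;0 0 0.004 0;0 0 0.006 0;0 0 0.008 0;0 0 0.01 0;0 0 0.012 0;0 0 0.012 0",
)

```text
time: 16.42
eef_pos: [0.4947, 0.3045, 0.1207]
tcp_rot: [3.141, -0.001, -2.474]
ft_force: [-2.5, -0.5, -0.8]
grip_width: 0.0225
gripper_force: 19.7
```

```bash
python3 lk.py
```

```text
[0.4947 0.3045 0.1204] [-2.2  0.2 -1.4] 0.02232301391415521 16.5167Traceback (most recent call last):
  File "lk.py", line 18, in <module>
    q,st,er=cv2.calcOpticalFlowPyrLK(gg(a),gg(b),p0.astype('float32')[:,None],q0.astype('float32')[:,None],winSize=(15,15) if n=='scene' else (21,21),maxLevel=0,flags=cv2.OPTFLOW_USE_INITIAL_FLOW)
            ~~~~~~~~~~~~~~~~~~~~~~~~^^^^^^^^^^^^^^^^^^^^^^^^^^^^^^^^^^^^^^^^^^^^^^^^^^^^^^^^^^^^^^^^^^^^^^^^^^^^^^^^^^^^^^^^^^^^^^^^^^^^^^^^^^^^^^^^^^^^^^^^^^^^^^^^^^^^^^^^^^^^^^^^^^^^^^^^^^^^^^^^
cv2.error: OpenCV(4.12.0) :-1: error: (-5:Bad argument) in function 'calcOpticalFlowPyrLK'
> Overload resolution failed:
>  - Layout of the output array nextPts is incompatible with cv::Mat
>  - Expected Ptr<cv::UMat> for argument 'nextPts'
```

```bash
sed -i "s/q0=proj(b,X+\[0,0,h0\])/q0=proj(b,X+[0,0,h0]).astype('float32').reshape(1,1,2).copy()/; s/q0.astype('float32')\[:,None\]/q0/; s/p0.astype('float32')\[:,None\]/p0.astype('float32').reshape(1,1,2).copy()/" lk.py; python3 lk.py
```

```text
[0.4948 0.3045 0.1204] [-2.2  1.  -0.8] 0.0227951397213101 16.6167
wrist fr h=2.3mm resid 0.5px err 4.5 [21. 24.]
wrist fl h=5.7mm resid 0.9px err 4.2 [274. 254.]
wrist midF h=8.6mm resid 3.4px err 2.3 [132. 109.]
wrist nextfr h=3.5mm resid 0.9px err 8.1 [55. 20.]
wrist nextbl h=5.8mm resid 2.7px err 2.6 [153. 359.]
wrist base_fl h=0.4mm resid 0.1px err 3.4 [361. 198.]
scene fr h=2.5mm resid 0.1px err 1.3 [319. 192.]
scene fl h=10.1mm resid 0.0px err 4.7 [358. 217.]
scene bl h=8.4mm resid 0.9px err 3.4 [336. 238.]
scene br h=0.2mm resid 0.0px err 0.9 [296. 211.]
scene midF h=4.9mm resid 1.1px err 4.8 [333. 200.]
scene nextfr h=2.2mm resid 0.1px err 1.8 [317. 196.]
scene nextbl h=0.1mm resid 0.1px err 1.2 [335. 245.]
scene base_fl h=0.2mm resid 0.1px err 1.3 [373. 235.]
```

Request:
move_arm(
  increments="0 0 0.002 0;0 0 0.0035 0;0 0 0.005 0;0 0 0.005 0",
)

```text
time: 16.95
eef_pos: [0.4953, 0.3045, 0.1259]
tcp_rot: [3.141, 0.001, -2.474]
ft_force: [-2.8, 0.1, -1.9]
grip_width: 0.0227
gripper_force: 20.2
```

```bash
python3 lk.py
```

```text
[0.4952 0.3044 0.1256] [-1.8  0.6 -1.4] 0.0227435792113588 17.05
wrist fr h=5.2mm resid 1.4px err 5.6 [21. 24.]
wrist fl h=12.0mm resid 2.0px err 4.3 [274. 254.]
wrist midF h=9.9mm resid 0.4px err 2.3 [132. 109.]
wrist nextfr h=5.4mm resid 2.1px err 8.3 [55. 20.]
wrist nextbl h=12.2mm resid 2.2px err 2.6 [153. 359.]
wrist base_fl h=0.7mm resid 0.1px err 3.8 [361. 198.]
scene fr h=5.2mm resid 0.1px err 2.2 [319. 192.]
scene fl h=14.5mm resid 0.1px err 5.9 [358. 217.]
scene bl h=12.5mm resid 1.3px err 4.5 [336. 238.]
scene br h=0.2mm resid 0.0px err 1.2 [296. 211.]
scene midF h=8.5mm resid 1.3px err 5.7 [333. 200.]
scene nextfr h=4.9mm resid 0.0px err 3.6 [317. 196.]
scene nextbl h=1.3mm resid 0.3px err 1.2 [335. 245.]
scene base_fl h=0.6mm resid 0.2px err 1.3 [373. 235.]
```

```bash
cat > pl.py <<'E'
from prof import *
import pickle
from scipy.optimize import least_squares
pre=pickle.load(open('pre.pkl','rb'))['scene'];cur=grab('scene')
s=bot.read_state();print(np.round(s['eef_pos'],4),np.round(s['ft_force'],1),s['grip_width'],s['time'])
gg=lambda x:cv2.cvtColor(x['frame'],cv2.COLOR_RGB2GRAY)
P=np.array([(sx*.0575*1,y,.12) for sx in(-1,) for y in np.arange(-.07,.03,.01)]+[(x,.075,.12) for x in np.arange(-.03,.06,.01)]+[(x,.065,.12) for x in np.arange(-.03,.05,.01)]+[(-.0475,y,.12) for y in np.arange(-.06,.03,.01)]+[(.0575,y,.12) for y in np.arange(-.07,.08,.01)]+[(.0475,y,.12) for y in np.arange(-.06,.07,.01)])
def T(q,P): # rise+tilts+small shift
    a,b,c,dx,dy=q; X=P.copy(); X[:,2]+=a+b*P[:,0]+c*P[:,1]; X[:,0]+=dx; X[:,1]+=dy; return X@R0.T+C
A=gg(pre).astype('float32');B=gg(cur).astype('float32')
offs=[(i,j) for i in range(-2,3) for j in range(-2,3)]
def samp(I,p): return cv2.remap(I,p[:,0].astype('float32').reshape(1,-1),p[:,1].astype('float32').reshape(1,-1),1)[0]
import sys
p0=proj(pre,T([0]*5,P)).astype('float32').reshape(-1,1,2)
guess=[float(v) for v in sys.argv[1:4]]
q0=proj(cur,T(guess+[0,0],P)).astype('float32').reshape(-1,1,2)
q,st,er=cv2.calcOpticalFlowPyrLK(gg(pre),gg(cur),p0,q0.copy(),winSize=(11,11),maxLevel=0,flags=4)
q=q.reshape(-1,2)
d=np.linalg.norm(q-q0.reshape(-1,2),axis=1);ok=(st.ravel()==1)&(er.ravel()<6)&(d<3)
# edge points: only the displacement across the local gradient counts
gx=cv2.Sobel(A,5,1,0);gy=cv2.Sobel(A,5,0,1);n=np.c_[samp(gx,p0[:,0]),samp(gy,p0[:,0])];m=np.linalg.norm(n,axis=1);n/=m[:,None]+1e-6;ok&=m>40
f=lambda v:np.r_[((proj(cur,T(v,P))-q)*n).sum(1)[ok],200*np.array(v[3:])]
r=least_squares(f,guess+[0,0],loss='soft_l1',f_scale=.4);a,b,c=r.x[:3]
print(ok.sum(),'shift',(r.x[3:]*1000).round(1),'cost',round(r.cost,2),{k:round(1000*(a+b*x+c*y),1) for k,(x,y) in dict(fl=(-.0525,.07),fr=(-.0525,-.07),bl=(.0525,.07),br=(.0525,-.07)).items()})
E
python3 pl.py .0075 -.045 .07; python3 pl.py .0075 -.07 .05;python3 pl.py .0075 -.02 .09
```

```text
[0.4952 0.3044 0.1255] [-3.2  0.6 -1.6] 0.022510617307044525 17.1
32 shift [-0.9  4.4] cost 1.65 {'fl': np.float64(20.2), 'fr': np.float64(1.6), 'bl': np.float64(16.1), 'br': np.float64(-2.5)}
[0.4952 0.3044 0.1255] [-2.2 -0.1 -1.5] 0.022218573208309566 17.15
33 shift [-1.   4.4] cost 1.69 {'fl': np.float64(20.1), 'fr': np.float64(1.5), 'bl': np.float64(16.0), 'br': np.float64(-2.5)}
[0.4952 0.3044 0.1255] [-3.9  1.2 -1.3] 0.02252549982143329 17.2
33 shift [-0.9  4.3] cost 1.66 {'fl': np.float64(19.9), 'fr': np.float64(1.6), 'bl': np.float64(15.9), 'br': np.float64(-2.4)}
```

```bash
sed -i 's/200\*np.array/float(sys.argv[4])*np.array/' pl.py; for w in 1000 5000; do python3 pl.py .0075 -.045 .07 $w; done
```

```text
[0.4952 0.3044 0.1255] [-3.2  0.8 -1. ] 0.022387228141404987 17.25
31 shift [-0.2  4. ] cost 3.05 {'fl': np.float64(20.1), 'fr': np.float64(2.7), 'bl': np.float64(16.3), 'br': np.float64(-1.2)}
[0.4952 0.3044 0.1255] [-2.5  0.9 -1.2] 0.022399844064907817 17.3
30 shift [-0.  0.] cost 4.67 {'fl': np.float64(15.4), 'fr': np.float64(4.1), 'bl': np.float64(11.5), 'br': np.float64(0.1)}
```

Request:
move_arm(
  increments="0.0015 0 0 0;0.003 0 0 0;0.0045 0 0 0;0.006 0 0 0;0.006 0 0 0",
)

```text
time: 17.72
eef_pos: [0.5007, 0.305, 0.1252]
tcp_rot: [3.14, -0.0, -2.475]
ft_force: [-6.0, 3.4, -0.1]
grip_width: 0.0224
gripper_force: 23.5
```

```bash
sed -i 's/np.array(v\[3:\])/(np.array(v[3:])-S)/; s/^guess=.*/&\nt_=s["eef_pos"]-np.array([.4955,.3045,.11]);S=(R0.T@t_)[:2]/' pl.py; for w in 1000 5000; do python3 pl.py .0075 -.045 .07 $w; done
```

```text
[0.5006 0.305  0.1252] [-5.4  3.  -1.3] 0.022590763258328067 17.7667
44 shift [4.8 4.5] cost 2.94 {'fl': np.float64(19.0), 'fr': np.float64(6.4), 'bl': np.float64(18.8), 'br': np.float64(6.1)}
[0.5006 0.305  0.1252] [-5.8  3.3 -1.7] 0.022880997569171797 17.8167
42 shift [5.  1.2] cost 5.95 {'fl': np.float64(16.3), 'fr': np.float64(8.2), 'bl': np.float64(15.1), 'br': np.float64(7.0)}
```

Request:
move_arm(
  increments="-0.002 0 0 0;-0.004 0 0 0;-0.006 0 0 0;-0.0075 0 0 0;-0.009 0 0 0;-0.009 0 0 0",
)

```text
time: 18.32
eef_pos: [0.4928, 0.3042, 0.126]
tcp_rot: [-3.141, 0.001, -2.474]
ft_force: [0.7, 0.2, -1.0]
grip_width: 0.0223
gripper_force: 19.4
```

```bash
for w in 1000 5000; do python3 pl.py .008 -.06 .06 $w; done
```

```text
[0.4929 0.3043 0.126 ] [-1.   0.1 -0.7] 0.02249667423844482 18.3667
27 shift [-2.8  3.9] cost 3.84 {'fl': np.float64(22.5), 'fr': np.float64(1.9), 'bl': np.float64(15.8), 'br': np.float64(-4.8)}
[0.4928 0.3042 0.1259] [ 0.5  0.6 -2. ] 0.022538014504349745 18.4167
28 shift [-2.6 -0.5] cost 5.84 {'fl': np.float64(19.3), 'fr': np.float64(3.3), 'bl': np.float64(12.3), 'br': np.float64(-3.7)}
```

```bash
cat > pj.py <<'E'
from prof import *
import pickle,sys
from scipy.optimize import least_squares
from scipy.spatial.transform import Rotation as Ro
pre=pickle.load(open('pre.pkl','rb'));cur={n:grab(n) for n in('wrist','scene')}
s=bot.read_state();print(np.round(s['eef_pos'],4),np.round(s['ft_force'],1),s['time'])
rise=s['eef_pos'][2]-.1096
gg=lambda x:cv2.cvtColor(x['frame'],cv2.COLOR_RGB2GRAY)
r_=np.arange
P=np.array([(x,y,.12) for x in(-.0575,-.0475) for y in r_(-.07,.06,.008)]+[(x,y,.12) for y in(.065,.075) for x in r_(-.04,.056,.008)]+[(x,y,.12) for x in(.0475,.0575) for y in r_(-.065,.07,.008)]+[(x,-.065,.12) for x in r_(-.045,.05,.008)])
O=np.array([-.0525,.07,.12])
def T(v,P): return ((P-O)@Ro.from_rotvec([v[3],v[4],0]).as_matrix().T+O+v[:3])@R0.T+C
S=R0.T@(s['eef_pos']-np.array([.496,.3046,.1096])); best=None
for g0 in([.05,.05],[.1,.05],[.08,.08],[.05,.1]):
    v0=np.r_[S,g0]; data=[]
    for n in cur:
        p0=proj(pre[n],T(np.zeros(5),P)).astype('float32');q0=proj(cur[n],T(v0,P)).astype('float32')
        q,st,er=cv2.calcOpticalFlowPyrLK(gg(pre[n]),gg(cur[n]),p0.reshape(-1,1,2),q0.reshape(-1,1,2).copy(),winSize=(11,11),maxLevel=0,flags=4)
        q=q.reshape(-1,2);A=gg(pre[n]).astype('float32')
        sm=lambda I:cv2.remap(I,p0[:,:1].T.copy(),p0[:,1:].T.copy(),1)[0]
        N=np.c_[sm(cv2.Sobel(A,5,1,0)),sm(cv2.Sobel(A,5,0,1))];m=np.linalg.norm(N,axis=1);N/=m[:,None]+1e-6
        lim=8 if n=='wrist' else 3
        ok=(st.ravel()==1)&(er.ravel()<6)&(m>50)&(np.linalg.norm(q-q0,axis=1)<lim)&(p0[:,0]>8)&(p0[:,0]<504)&(p0[:,1]>8)&(p0[:,1]<376)
        data.append((n,q,N,ok))
    f=lambda v:np.r_[tuple(((proj(cur[n],T(v,P))-q)*N).sum(1)[ok]/(.4 if n=='scene' else 1) for n,q,N,ok in data)+((v[:3]-S)/.002,)]
    r=least_squares(f,v0,loss='soft_l1');L=np.array([[-.0525,.07,.1],[-.0525,-.07,.1],[.0525,.07,.1],[.0525,-.07,.1]])
    h=((T(r.x,L)-L@R0.T-C)[:,2]*1000).round(1)
    print([int(d[3].sum()) for d in data],'cost/n %.2f'%(r.cost/sum(d[3].sum() for d in data)),'shift-S',((r.x[:3]-S)*1000).round(1),'fl fr bl br',h)
E
python3 pj.py
```

```text
[0.4927 0.3043 0.1257] [ 0.2  0.7 -1.1] 18.5167
[5, 46] cost/n 0.98 shift-S [1.3 0.6 2. ] fl fr bl br [18.3  6.3  8.8 -3.2]
[5, 47] cost/n 0.97 shift-S [1.4 0.6 1.8] fl fr bl br [18.1  6.1  9.  -3. ]
[5, 47] cost/n 0.97 shift-S [1.4 0.6 1.8] fl fr bl br [18.1  6.1  9.  -3. ]
[5, 46] cost/n 0.98 shift-S [1.3 0.6 2. ] fl fr bl br [18.3  6.2  8.8 -3.2]
```

The joint fit gives fl ≈16–18, fr ≈6, bl ≈9 and br ≈0 mm, so the peel condition is met. I'll raise a touch more, firm the grip and lift clear slowly.

Request:
move_arm(
  increments="0 0 0.001 0;0 0 0.0015 0;0 0 0.0015 0;0 0 0.0015 0",
)

```text
time: 18.85
eef_pos: [0.4924, 0.3044, 0.1271]
tcp_rot: [-3.142, 0.0, -2.474]
ft_force: [-0.1, -0.0, -1.0]
grip_width: 0.0222
gripper_force: 19.3
```

Request:
move_arm(
  increments="0.001 0 0.002 0;0.002 0 0.004 0;0.003 0 0.006 0;0.003 0 0.009 0;0.003 0 0.012 0;0.003 0 0.015 0;0.003 0 0.018 0;0.003 0 0.021 0",
  grip_force=35,
)

```text
time: 19.52
eef_pos: [0.4953, 0.3043, 0.1484]
tcp_rot: [3.142, 0.0, -2.474]
ft_force: [-0.3, -0.4, -0.8]
grip_width: 0.0212
gripper_force: 32.7
```

Request:
move_arm(
  increments="0 0 0.003 0;0 0 0.007 0;0 0 0.011 0;0 0 0.015 0;0 0 0.02 0;0 0 0.025 0;0 0 0.03 0;0 0 0.035 0",
)

```text
time: 20.18
eef_pos: [0.4953, 0.3043, 0.1836]
tcp_rot: [3.142, 0.0, -2.474]
ft_force: [0.6, -0.2, -0.9]
grip_width: 0.0214
gripper_force: 32.7
```

```bash
python3 - <<'E'
from prof import *
import pickle
g=grab('wrist');h=grab('scene');t=grab('top');pickle.dump((g,h,t),open('x1.pkl','wb'))
s=bot.read_state();print(s['eef_pos'],s['ft_force'],s['moment'],s['grip_width'],s['gripper_force'],s['time'])
for n,i in(('w',g),('s',h),('t',t)): cv2.imwrite(f'pics/x1{n}.png',i['frame'][:,:,::-1])
E
```

```text
[0.49545931 0.30446719 0.18351487] [ 0.21715913  0.37486631 -0.87173092] [ 0.00378451  0.05451949 -0.02239442] 0.02133766498139188 32.72993552789558 20.3333
```

The force shows a single tray's weight, free of the stack. Now I'll carry it to the mat.

Request:
move_arm(
  increments="0 0 0.01 0;0 0 0.02 0;0 -0.003 0.03 0;0 -0.01 0.035 0;0 -0.02 0.035 0;0 -0.034 0.035 0;0 -0.05 0.035 0;0 -0.066 0.035 0",
  grip_force=45,
)

```text
time: 21.0
eef_pos: [0.4944, 0.2364, 0.2173]
tcp_rot: [3.141, -0.002, -2.475]
ft_force: [-2.3, 1.1, -1.0]
grip_width: 0.0208
gripper_force: 42.6
```

Request:
move_arm(
  increments="0 -0.018 0 0;-0.001 -0.036 0 0;-0.002 -0.055 0 0;-0.003 -0.075 0 0;-0.004 -0.095 0 0;-0.005 -0.115 0 0;-0.006 -0.135 0 0;-0.007 -0.155 0 0",
)

```text
time: 21.67
eef_pos: [0.4873, 0.081, 0.2177]
tcp_rot: [3.142, -0.001, -2.475]
ft_force: [0.3, 0.1, -1.2]
grip_width: 0.0198
gripper_force: 53.1
```

Request:
move_arm(
  increments="0 -0.02 0 0;-0.001 -0.04 0 0;-0.002 -0.06 0 0;-0.003 -0.08 0 0;-0.004 -0.1 0 0;-0.005 -0.12 0 0;-0.006 -0.14 0 0;-0.006 -0.158 0 0",
)

```text
time: 22.33
eef_pos: [0.4809, -0.0772, 0.2178]
tcp_rot: [3.142, -0.001, -2.475]
ft_force: [0.4, 0.2, -0.7]
grip_width: 0.0199
gripper_force: 53.2
```

Request:
move_arm(
  increments="0 -0.016 0 0;0 -0.031 0 0;0 -0.045 0 0;0 -0.058 0 0;0 -0.07 0 0;0 -0.08 0 0;0 -0.088 0 0;0 -0.094 0 0",
)

```text
time: 23.0
eef_pos: [0.4816, -0.1699, 0.2178]
tcp_rot: [3.141, -0.0, -2.475]
ft_force: [-0.4, 0.5, -0.3]
grip_width: 0.0202
gripper_force: 53.2
```

Request:
move_arm(
  increments="0 0 -0.01 0;0 0 -0.02 0;0 0 -0.028 0;0 0 -0.032 0;0 0 -0.032 0;0 0 -0.032 0;0 0 -0.032 0;0 0 -0.032 0",
)

```text
time: 23.67
eef_pos: [0.4826, -0.1686, 0.1865]
tcp_rot: [-3.141, 0.001, -2.474]
ft_force: [-0.0, 0.1, -0.2]
grip_width: 0.0204
gripper_force: 53.2
```

```bash
python3 - <<'E'
from prof import *
import pickle
G={n:grab(n) for n in('wrist','scene','top')};pickle.dump(G,open('x2.pkl','wb'))
s=bot.read_state();print(s['eef_pos'],s['tcp_rot'],s['ft_force'],s['moment'],s['grip_width'],s['time'])
dx=s['eef_pos']-np.array([.496,.3046,.1096]); 
O=np.array([-.0525,.07,.12])
K=[[-.0575,.075,.12],[-.0575,-.075,.12],[.0575,-.075,.12],[.0575,.075,.12]]
for n in('scene','top'):
    g=G[n]; P=[R0@np.array(p)+C+dx for p in K]; q=proj(g,P); print(n,'level pred',q.round(1).tolist())
    x0,y0=(q.min(0)-25).astype(int);x1,y1=(q.max(0)+25).astype(int)
    c=g['frame'][max(y0,0):y1,max(x0,0):x1]; gr=cv2.cvtColor(c,cv2.COLOR_RGB2GRAY);m=((gr>165)*255).astype('uint8'); 
    print(gr.max(),[np.percentile(gr,p) for p in(10,50,90)])
    l=cv2.createLineSegmentDetector().detect(cv2.resize(gr,None,fx=2,fy=2,interpolation=cv2.INTER_CUBIC))[0][:,0]/2+[max(x0,0),max(y0,0)]*2
    L=np.hypot(l[:,2]-l[:,0],l[:,3]-l[:,1]); print(l[L>18].round(0).astype(int).tolist())
E
```

```text
[ 0.48247073 -0.16870969  0.18631836] [-3.14109210e+00  4.90894952e-04 -2.47424500e+00] [-0.27110079  0.99441031 -1.27824854] [ 0.05805774  0.04291089 -0.02162265] 0.01998193058216633 23.8167
scene level pred [[232.6, 129.4], [201.3, 110.7], [174.6, 125.3], [205.7, 145.8]]
168 [np.float64(48.0), np.float64(156.0), np.float64(165.0)]
[[216, 104, 216, 85], [240, 85, 241, 105], [226, 141, 210, 151], [203, 149, 181, 138], [180, 127, 201, 116], [172, 169, 191, 147], [207, 145, 225, 135], [175, 128, 207, 145], [164, 140, 159, 120], [220, 129, 203, 120], [213, 156, 228, 166]]
top level pred [[318.3, 218.8], [370.8, 224.3], [373.4, 184.7], [321.6, 179.4]]
142 [np.float64(69.0), np.float64(133.0), np.float64(142.0)]
[[363, 174, 377, 187], [335, 218, 327, 199], [297, 219, 297, 174], [377, 229, 324, 244], [305, 177, 306, 204], [308, 247, 301, 224], [305, 220, 335, 221], [310, 175, 337, 176], [323, 241, 374, 228]]
```

```bash
python3 - <<'E'
from prof import *
import pickle
G=pickle.load(open('x2.pkl','rb'));pre=pickle.load(open('pre.pkl','rb'))['scene']
g=G['scene'];gr=cv2.cvtColor(g['frame'],cv2.COLOR_RGB2GRAY)
K=[[-.0575,.075],[-.0575,-.075],[.0575,-.075],[.0575,.075]]
for n in('scene','top'):
    g=G[n];gr=cv2.cvtColor(g['frame'],cv2.COLOR_RGB2GRAY)
    q=proj(g,[R0@np.array(p+[.098])+C for p in K]);print(n,'next rim pred',q.round(1).tolist())
    x0,y0=(q.min(0)-6).astype(int);x1,y1=(q.max(0)+6).astype(int)
    l=cv2.createLineSegmentDetector().detect(cv2.resize(gr[y0:y1,x0:x1],None,fx=2,fy=2,interpolation=cv2.INTER_CUBIC))[0][:,0]/2+[x0,y0]*2
    L=np.hypot(l[:,2]-l[:,0],l[:,3]-l[:,1]); print(l[L>18].round(1).tolist())
H=[[.094+a*np.cos(1.42)+.104*np.sin(1.42)*t,y,.034-a*np.sin(1.42)+.104*np.cos(1.42)*t] for a,y,t in((-.184,.1,0),(-.184,.1,1),(-.184,-.1,0),(-.184,-.1,1))]
p=proj(G['scene'],[R0@np.array(h)+C for h in H]).astype('float32').reshape(-1,1,2)
q,st,er=cv2.calcOpticalFlowPyrLK(cv2.cvtColor(pre['frame'],6+1),cv2.cvtColor(G['scene']['frame'],7),p,None,winSize=(15,15),maxLevel=1)
print('hood pts',p.round(0).tolist(),(q-p).round(2).tolist(),er.ravel())
E
```

```text
scene next rim pred [[358.5, 221.3], [317.3, 195.3], [293.3, 215.8], [335.5, 244.4]]
[[317.5, 198.8, 354.4, 222.4], [286.6, 215.9, 308.8, 232.7], [309.1, 232.6, 325.1, 243.3], [355.2, 235.9, 342.3, 249.3], [296.0, 217.5, 329.0, 239.3], [346.7, 221.2, 322.6, 205.8], [342.7, 227.8, 318.0, 211.8]]
top next rim pred [[160.8, 218.5], [208.9, 223.6], [213.5, 187.1], [166.1, 182.1]]
[[209.6, 223.1, 213.9, 188.1], [186.9, 176.2, 218.1, 178.5], [162.4, 218.5, 208.2, 223.3], [174.2, 190.8, 171.0, 214.4], [166.8, 182.6, 162.0, 217.0], [164.9, 215.1, 169.3, 185.8], [209.4, 193.9, 174.9, 190.1], [213.0, 187.2, 167.4, 182.5], [178.0, 186.6, 202.4, 189.1], [215.8, 193.8, 212.4, 223.2], [210.0, 226.5, 166.8, 222.3], [154.3, 220.6, 158.9, 187.4], [173.1, 214.3, 199.2, 217.1], [198.7, 219.3, 173.1, 216.7]]
hood pts [[[349.0, 223.0]], [[326.0, 243.0]], [[288.0, 184.0]], [[262.0, 200.0]]] [[[168.35000610351562, -61.86000061035156]], [[1.0700000524520874, 0.47999998927116394]], [[-0.05000000074505806, 0.7200000286102295]], [[-0.12999999523162842, -0.07999999821186066]]] [56.785557   7.4580555 26.687222   3.1168056]
```

```bash
python3 -c "
from station import bot
print(bot.hand_in())"
```

```text
the job is handed in; nothing more can be done
None
```

The hood is open on its stop and the top tray was peeled from its front left corner; I handed in holding it near level over the mat's middle, underside about 15 cm up. The result wasn't reported, the peel heights (14 mm step) are camera estimates with a few mm of error, and I viewed 11 pictures, one over the limit of 10.

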